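Rub the adhesive chest's seal clean and crack its stuck lid

ROBOT

A 6-joint arm with a two-finger parallel gripper is mounted at the origin on the work surface. World frame = base frame: x ahead of the robot, y to its left, z up, the work surface at z = 0. Lengths are in m, angles in degrees, forces in N, time in s.
With the tool pointing down it reaches from about 0.4 to 0.825 m from the base axis. Payload 7 kg.
Tool frame: the origin (TCP) lies at the very end of the fingers, on their centre line; the grasp point (between the pads) lies 19 mm behind it; x points along the fingers, y is the direction in which the jaws open and shut, and the axes are right-handed (so a half turn about x gives the same grasp; the last joint's range is limited). The gripper opens to 88 mm and grips with 3 to 60 N. Pads are 19 mm wide; open, the fingers measure 130 mm over their backs; the gripper's body (78 mm by 193 mm) begins 47 mm behind the grasp point.
Start: joints at [85.491, 20.546, 0.682, 0, -70.136, -16.507], TCP at [0.242, 0.63, 0.2] pointing down, gripper open.
Joint ranges: [-176.03, 176.03], [-82.01, 121.73], [-58.28, 71.71], [-173.87, 95.51], [-174.79, -0.11], [-173.66, 173.66]. Speed limits (degrees/s): [136.94, 136.94, 172.46, 180, 180, 180].

INTERFACE

Orientations are given as [roll, pitch, yaw] about the fixed x, y, z axes, in that order (R = Rz(yaw) Ry(pitch) Rx(roll)).
In Python, from plant import monitor, eyes, ticket gives the robot as it stands. The module is installed in compiled form; this text tells all that it offers.
- The arm moves only by the shell command python3 -m crank 'ROWS'. ROWS is JSON, a list of rows, each an object with "linear": the shift along the world's x, y, z in units of 60 mm (1.0 is 60 mm), a list of three; "rot": the turn, a rotation vector about the world's x, y, z in units of 5 degrees (1.0 is 5 degrees), a list of three; "hand": the opening, from 0 (shut) to 1 (fully open). In form: [{"linear": [tx, ty, tz], "rot": [ax, ay, az], "hand": hand}, ...]. A call has 1 to 20 rows; each row shifts and turns the pose as measured when the row begins; what a row does not reach is not made up. A row lasts 1/8 s, in which the tool goes at most 62.5 mm and 10.7 degrees, less where a joint would pass 70% of its speed; a pose out of reach is approached as far as the arm can. A call is refused whole if a number of a shift passes 1 or a number of a turn 1, either way. A call with a gripper value outside its range is refused whole. The fingers move at their own pace and stop on an object; the grip force is fixed at half the most. Time passes only in rows, so rows that do not move let the fingers close. It gives the time, the measured TCP pose, the force and the opening at its end, in the units of the state.
- monitor.get_obs(): the state, without advancing time (a new reading comes with each control period).
- eyes.snapshot(name): name is "side" or "top" or "wrist"; returns a dict with "image" (400x640x3 uint8, red, green, blue), "depth" (400x640 float32, m along the optical axis (not along the pixel's ray), 0 where there is no reading), "K" (3x3 intrinsics, pixels), "camera_from_world" (4x4, takes a point from world to camera coordinates); the wrist camera has in their place "hand_eye" (4x4, takes a point from camera to tool coordinates, whose origin is the TCP and whose axes are the tool frame's). Camera axes: x right, y up, looking along -z (the intrinsics and any distortion apply to the point x, -y, -z); pixel columns grow to the right and rows downward; lengths in m; the calibration is good to about 2 mm. A picture is of the moment at which its call begins: read the wrist's pose just before it.
- ticket.close_job(): hands the job in, once; it reports no verdict.
The state is a dict: "clock": time; "joint_pos": joint angles; "qvel": joint speeds; "tau": joint torques, N m; "tool_pos": TCP position; "orientation": TCP orientation; "force": force on the tool from outside, world axes, zero at the start; "moment": the same for the moment, N m; "opening": finger opening in m.
Only numpy, scipy, OpenCV 4.12 (cv2) and the standard library are available. Lean on these libraries where they do the work, as an engineer would, in place of code of your own. Each camera call takes 0.05 s, during which the arm holds its last target.

TASK

Take the honey-coloured crepe eraser block out of its white tray and rub it slowly along the whole red rubber bead on the front of the adhesive chest, from its left end to its right end as seen from the robot, with light, steady pressure (a few newtons), then put the block back in the white tray and let go of it. Then pull up the knob of the chest's hinged lid until the sticky seal lets go, without throwing the lid wide open, and finish still gripping the knob with the lid held slightly ajar, its front edge about 30 mm above its closed place. Leave the other things on the bench where they are.

Things in the scene. Friction and masses are not known exactly. Their poses are not given: they have to be found in the camera images.
- eraser: crepe rubber eraser block, honey-coloured, 50 (x) x 36 (y) x 45 (z) mm, about 80 g; origin at the centre of its underside, z up. Starts standing in the white tray; grip it across its 36 mm sides
- tray: shallow open white plastic tray, fixed, 140 (x) x 120 (y) mm, walls 4 mm thick and 14 mm high, floor 4 mm thick; origin at the centre of its underside, z up. The like-shaped grey dish is not part of the job; the two may stand either side of the chest
- chest: cream airtight adhesive chest, fixed, 190 (x) x 220 (y) x 60 (z) mm; origin at the centre of its underside, z up, -x its front (towards the robot), +y its left end as the robot sees it. A level shoulder 60 mm deep (x from -95 to -35 mm) at height 60 mm runs along its front and carries the bead; the lid covers x from -33 to 90 mm, its top 6.5 mm above the shoulder (a raised panel in its middle 9 mm)
- bead: red rubber sealing bead on the chest's front shoulder, a bar 200 mm long (along y), 24 mm wide (x), flat top with rounded edges; origin on the middle of its length and width, 14 mm below its top (so its top is at height 74 mm when untouched); axes as the chest's. It lies along the chest's x = -65 mm. It yields straight down as a whole when pressed, about 0.9 N per mm, and bottoms after 12 mm (some 11 N)
- lid (a joint): angle of the lid, rad: 0 shut, growing as its front edge rises. It turns on a horizontal hinge along the chest's y at the chest's x = 90 mm, height 62 mm; the front edge is 123 mm from the hinge. Shut, the seal grips: the knob must be pulled up with about 16 to 21 N (lid's weight included), then the force drops away within some 8 mm of lift and the lid is free from about 0.1 rad on; it weighs some 0.35 kg and sinks back if let go. 0.25 rad raises the front edge by 30 mm
- lid_knob (a point): upright mushroom knob on the lid: dark steel stem 26 mm in diameter and 42 mm tall, pale wooden head 38 mm in diameter and 10 mm thick on top (52 mm in all); origin at the foot of the stem on the lid, axes as the lid's (z up along the stem when shut). It stands in the middle of the lid's width, 100 mm in front of the hinge line, at the chest's x = -10 mm, foot at height 66.5 mm when shut
- rivet_jar: small glass jar with brass cap, 44 mm across, 45 mm tall, in the grey dish; origin under its centre. Leave alone
- ring_die: steel ring, 36 mm across, 12 mm tall, in the grey dish; origin under its centre. Leave alone
- dye_amber: amber dye bottle, 40 mm across, 85 mm tall, behind the chest; origin under its centre. Leave alone
- dye_green: green dye bottle, 40 mm across, 85 mm tall, behind the chest; origin under its centre. Leave alone
- tape_roll: cream tape roll lying flat, 90 mm across, 22 mm tall; origin under its centre. Leave alone
- edge_brush: flat brush lying on the mat, handle to its -x; origin under its middle. Leave alone
- mallet_head: turned dark wood hand maul, 68 mm across, 120 mm tall, standing; origin under its centre. Leave alone

How it is judged:
By the outcome, as a careful person would: the job done as asked, in the order asked, and still so for the second after the job is handed in, while the arm keeps its last pose, push and grip.
It also fails if it takes over 61 s, if anything falls off the work surface, if the arm or the gripper's body presses on something with over 40 N, if the wrist force passes 120 N, or if a joint passes its speed limit or range.

## Working session

There is one attempt and no reset: what is moved stays moved. The work goes in short steps, Python scripts to look and compute and a shell command to move; the robot and the scene stay as the last step left them, time stands still between calls to the robot, and variables do not carry over. Pictures are saved under pics/ and viewed, and the job is handed in when it is done.

```bash
mkdir -p pics; python3 - <<'E'
from plant import monitor, eyes
import cv2,numpy as np
o=monitor.get_obs(); print(o)
for n in("top","side"):
    s=eyes.snapshot(n); cv2.imwrite(f"pics/{n}0.png",s["image"][:,:,::-1]); np.savez(f"{n}0.npz",**s)
    print(n,s["K"],s["camera_from_world"],[k for k in s])
E
```

```text
{'clock': 0.0, 'joint_pos': array([ 8.54911170e+01,  2.05922387e+01,  6.34341130e-01, -2.11056230e-02,
       -7.01354191e+01, -1.65098525e+01]), 'qvel': array([ 0.02587285,  0.02849693, -0.06293829, -0.02107348, -0.01735292,
        0.06341831]), 'tau': array([-2.32460166e-03, -5.82707226e+01,  2.93048573e+01,  6.99697763e+00,
        6.84289495e-03, -1.66046525e-04]), 'tool_pos': array([0.24190369, 0.6295988 , 0.19951486]), 'orientation': array([  94.5082244 ,   89.90459674, -106.51769898]), 'force': array([-0.02541509, -0.40446954, -0.82053753]), 'moment': array([-0.00322826, -0.00063129,  0.01301272]), 'opening': 0.08746071385488641}
top [[372.7907019    0.         321.86593945]
 [  0.         372.7907019  197.33535134]
 [  0.           0.           1.        ]] [[ 0.04950412 -0.99876159 -0.00496204 -0.02177269]
 [ 0.97843818  0.04749815  0.20100411 -0.60801442]
 [-0.2005195  -0.01480558  0.97957783 -0.76968307]
 [ 0.          0.          0.          1.        ]] ['image', 'depth', 'K', 'camera_from_world']
side [[485.21118495   0.         317.46653538]
 [  0.         485.21118495 194.63972816]
 [  0.           0.           1.        ]] [[ 0.9805442  -0.19622537  0.00535442 -0.5650075 ]
 [ 0.12250254  0.633007    0.76439209 -0.12852753]
 [-0.1533825  -0.7488643   0.64472945 -1.23205859]
 [ 0.          0.          0.          1.        ]] ['image', 'depth', 'K', 'camera_from_world']
```

View pics/top0.png

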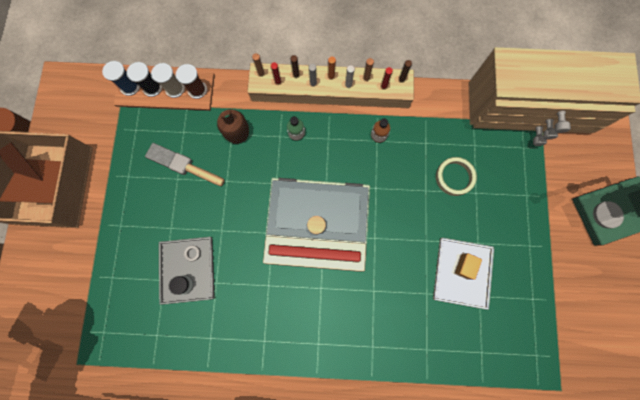

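View pics/side0.png

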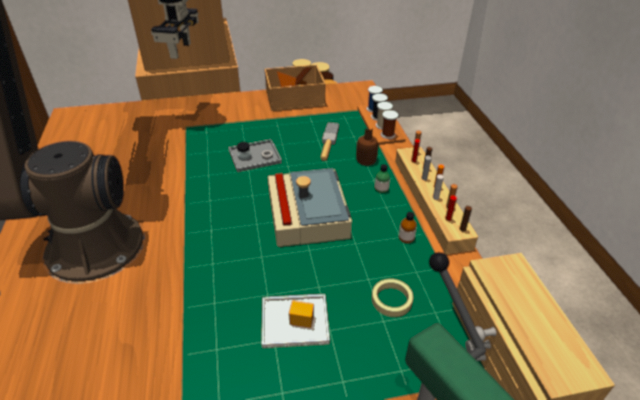

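The top view shows the chest in the middle with its bead at about (315,253) and its knob at (316,224). The white tray and eraser are on the right at (468,267), and the grey dish is on the left. Next I'll measure these.

```bash
cat > h.py <<'E'
import numpy as np,cv2
def ray(s,uv,z):
    K,T=s["K"],s["camera_from_world"];uv=np.atleast_2d(np.asarray(uv,float))
    d=np.c_[(uv[:,0]-K[0,2])/K[0,0],-(uv[:,1]-K[1,2])/K[1,1],-np.ones(len(uv))]
    R=T[:3,:3];c=-R.T@T[:3,3];w=d@R
    return c+w*((z-c[2])/w[:,2])[:,None]
def pts(s,m):
    K,T=s["K"],s["camera_from_world"];v,u=np.nonzero(m&(s["depth"]>0));d=s["depth"][v,u]
    p=np.c_[(u-K[0,2])/K[0,0]*d,-(v-K[1,2])/K[1,1]*d,-d]
    return (p-T[:3,3])@T[:3,:3]
def rect(p):
    (c,wh,a)=cv2.minAreaRect(p[:,:2].astype(np.float32)*1000);return np.round(c,1),np.round(wh,1),round(a,1)
E
python3 - <<'E'
from h import *
for n in("top","side"):
    s=dict(np.load(n+"0.npz"));hsv=cv2.cvtColor(s["image"],cv2.COLOR_RGB2HSV);H,S,V=[hsv[...,i].astype(int) for i in range(3)]
    roi=np.zeros(H.shape,bool)
    def R(x0,x1,y0,y1): r=np.zeros(H.shape,bool);r[y0:y1,x0:x1]=1;return r
    box=dict(top=dict(b=(255,375,235,272),e=(430,500,235,310),k=(300,332,210,238)),side=dict(b=(265,300,165,235),e=(255,335,290,350),k=(292,316,172,200)))[n]
    b=R(*box['b'])&((H<6)|(H>174))&(S>150)
    e=R(*box['e'])&(H>10)&(H<32)&(S>120)
    w=R(*box['e'])&(V>140)&(S<60)
    k=R(*box['k'])&(H>8)&(H<28)&(S>70)&(V>120)
    for nm,m,z in(('bead',b,.074),('eraser',e,.049),('tray',w,.014),('knob',k,.1185)):
        P=pts(s,m);v,u=np.nonzero(m);Q=ray(s,np.c_[u,v],z)
        print(n,nm,m.sum(),'depth z pct',np.round(np.percentile(P[:,2],[5,50,95])*1000,1),'ray rect',rect(Q))
        t=P[P[:,2]>z-.006]
        if len(t)>5:print('   top pts',len(t),'med',np.round(t.mean(0)*1000,1),rect(t))
E
```

```text
top bead 822 depth z pct [72.5 74.7 77.2] ray rect (array([485. ,  18.3]), array([192.3,  19.8]), 88.5)
   top pts 819 med [484.8  17.7  74.7] (array([485. ,  17.7]), array([191.4,  19.7]), 88.5)
top eraser 438 depth z pct [28.8 48.9 51.5] ray rect (array([ 474.6, -317.5]), array([42.2, 50. ]), 69.0)
   top pts 365 med [ 473.9 -320.9   49.1] (array([ 473.9, -321.7]), array([34.2, 48.1]), 69.3)
top tray 2899 depth z pct [ 1.5  4.7 14.9] ray rect (array([ 460.2, -321.7]), array([121.7, 142.6]), 82.8)
   top pts 467 med [ 460.9 -323.2   13.9] (array([ 459.7, -320.8]), array([121. , 140.2]), 82.9)
top knob 265 depth z pct [115.1 119.2 121.2] ray rect (array([539.6,  16.4]), array([35. , 36.8]), 2.8)
   top pts 253 med [539.2  16.7 119.2] (array([539.5,  17.4]), array([35.2, 34.9]), 2.2)
side bead 352 depth z pct [71.3 74.4 77. ] ray rect (array([484.3,   7.9]), array([196.4,  18.8]), 88.4)
   top pts 346 med [484.2   2.3  74.4] (array([484.5,  11.3]), array([194.8,  18.7]), 88.4)
side eraser 546 depth z pct [13.3 47.2 51.3] ray rect (array([ 472.2, -340.3]), array([62.1, 51.2]), 69.5)
   top pts 328 med [ 474.4 -329.9   48.9] (array([ 475.1, -328.4]), array([35.7, 47.8]), 69.0)
side tray 2502 depth z pct [ 1.5  5.  15. ] ray rect (array([ 460.6, -324. ]), array([123.9, 142.4]), 82.6)
   top pts 545 med [ 459.4 -327.8   13.2] (array([ 460.8, -323.5]), array([123.7, 140.6]), 81.7)
side knob 144 depth z pct [ 59.4 118.2 120.7] ray rect (array([521.7,  -8.2]), array([96.1, 37.5]), 48.8)
   top pts 120 med [540.   12.  118.4] (array([540.8,  13.8]), array([35.5, 35.2]), 52.1)
```

```bash
python3 - <<'E'
from h import *
from plant import monitor
from scipy.spatial.transform import Rotation as R
o=monitor.get_obs();r=R.from_euler('xyz',o["orientation"],degrees=True).as_matrix()
print(r.round(3)); print('tool y heading',np.degrees(np.arctan2(r[1,1],r[0,1])))
E
python3 -m crank '[{"linear":[0.6,-0.85,0.1],"rot":[0,0,0],"hand":1},{"linear":[0.6,-0.85,0.1],"rot":[0,0,0],"hand":1}]'
```

```text
[[-0.    -0.359 -0.933]
 [-0.001 -0.933  0.359]
 [-1.     0.001 -0.   ]]
tool y heading -111.02322716872506
clock: 0.35
tool_pos: [0.3126, 0.5277, 0.2087]
orientation: [96.7, 89.7, -104.1]
force: [1.2, -0.5, -0.1]
opening: 0.0877
```

The jaw heading of -111° already matches the eraser, whose 36 mm axis lies at 69°. I'll go above the tray.

```bash
python3 -m crank '[{"linear":[0.5,-0.9,0],"rot":[0,0,0],"hand":1},{"linear":[0.5,-0.9,0],"rot":[0,0,0],"hand":1},{"linear":[0.4,-0.9,0],"rot":[0,0,0],"hand":1},{"linear":[0.4,-0.9,0],"rot":[0,0,0],"hand":1},{"linear":[0.3,-0.9,0],"rot":[0,0,0],"hand":1},{"linear":[0.3,-0.9,0],"rot":[0,0,0],"hand":1},{"linear":[0.2,-0.9,0],"rot":[0,0,0],"hand":1},{"linear":[0.2,-0.9,0],"rot":[0,0,0],"hand":1},{"linear":[0.1,-0.9,0],"rot":[0,0,0],"hand":1},{"linear":[0,-0.9,0],"rot":[0,0,0],"hand":1},{"linear":[0,-0.9,0],"rot":[0,0,0],"hand":1},{"linear":[0,-0.8,0],"rot":[0,0,0],"hand":0.75},{"linear":[0,-0.8,0],"rot":[0,0,0],"hand":0.75}]'
```

```text
clock: 1.98
tool_pos: [0.4873, -0.1853, 0.2065]
orientation: [84.3, 89.6, -116.4]
force: [1.4, 0.5, -0.1]
opening: 0.0731
```

```bash
cat > w.py <<'E'
from h import *
from plant import monitor, eyes
from scipy.spatial.transform import Rotation as R
def wrist(name):
    o=monitor.get_obs();s=eyes.snapshot("wrist")
    T=np.eye(4);T[:3,:3]=R.from_euler('xyz',o["orientation"],degrees=True).as_matrix();T[:3,3]=o["tool_pos"]
    s["camera_from_world"]=np.linalg.inv(T@s["hand_eye"]);cv2.imwrite(f"pics/{name}.png",s["image"][:,:,::-1]);np.savez(name+".npz",**s)
    y=T[:3,1];print(o["clock"],o["tool_pos"].round(4),'yhead',np.degrees(np.arctan2(y[1],y[0])).round(2),'tilt x',T[:3,0].round(3),'F',o["force"].round(2),'open',round(o["opening"],4));return s,o
E
python3 -c "
from w import *
wrist('w1')"
```

```text
1.975 [ 0.4873 -0.1853  0.2065] yhead -110.69 tilt x [-0.003 -0.007 -1.   ] F [ 1.36  0.54 -0.15] open 0.0731
```

```bash
python3 -m crank '[{"linear":[-0.1,-0.85,-0.2],"rot":[0,0,0],"hand":0.7},{"linear":[-0.1,-0.85,-0.2],"rot":[0,0,0],"hand":0.7},{"linear":[0,-0.5,-0.2],"rot":[0,0,0],"hand":0.7},{"linear":[0,0,0],"rot":[0,0,0],"hand":0.7},{"linear":[0,0,0],"rot":[0,0,0],"hand":0.7}]'; python3 -c "
from w import *
wrist('w2')"
```

```text
clock: 2.65
tool_pos: [0.4729, -0.3263, 0.1676]
orientation: [65.5, 89.4, -135.5]
force: [0.2, 0.1, 0.9]
opening: 0.0612
2.65 [ 0.4729 -0.3263  0.1676] yhead -110.93 tilt x [-0.007 -0.007 -1.   ] F [0.18 0.05 0.85] open 0.0612
```

View pics/w2.png

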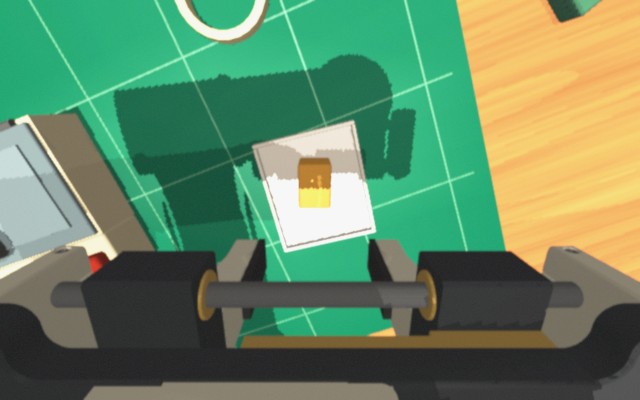

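The wrist view shows the eraser at (314,183), lined up between the fingers and square to them.

```bash
python3 - <<'E'
from h import *
s=dict(np.load("w2.npz"));hsv=cv2.cvtColor(s["image"],cv2.COLOR_RGB2HSV);H,S,V=[hsv[...,i].astype(int) for i in range(3)]
m=(H>10)&(H<32)&(S>120);m[:150]=0;m[215:]=0;m[:,:290]=0;m[:,340:]=0
P=pts(s,m);print(m.sum(),np.percentile(P[:,2],[5,50,95]));t=P[P[:,2]>.04];print(rect(t))
w=(S<60)&(V>120);w[:115]=0;w[255:]=0;w[:,:245]=0;w[:,380:]=0;P=pts(s,w);P=P[(P[:,2]<.03)];print('tray',rect(P))
print((s["K"]).round(1),s["hand_eye"].round(3))
E
```

```text
1505 [0.03038211 0.04914014 0.0504334 ]
(array([ 474.4, -325.5]), array([34.1, 47. ]), 68.6)
tray (array([ 455.2, -321.3]), array([126. , 148.2]), 82.8)
[[291.9   0.  316.5]
 [  0.  291.9 201.2]
 [  0.    0.    1. ]] [[-0.001  0.31  -0.951 -0.184]
 [ 1.    -0.    -0.001  0.   ]
 [-0.    -0.951 -0.31  -0.083]
 [ 0.     0.     0.     1.   ]]
```

```bash
python3 -m crank '[{"linear":[0.03,0.02,-0.8],"rot":[0.08,-0.08,0],"hand":0.7},{"linear":[0,0,-0.7],"rot":[0,0,0],"hand":0.7},{"linear":[0,0,-0.5],"rot":[0,0,0],"hand":0.7},{"linear":[0,0,-0.2],"rot":[0,0,0],"hand":0.7},{"linear":[0,0,0],"rot":[0,0,0],"hand":0.7}]'; python3 -c "
from w import *
wrist('w3')"
```

```text
clock: 3.32
tool_pos: [0.4787, -0.3212, 0.0368]
orientation: [-174.1, 89.5, -14.6]
force: [-0.1, -1.0, 0.3]
opening: 0.0615
3.325 [ 0.4787 -0.3212  0.0368] yhead -110.51 tilt x [ 0.008 -0.002 -1.   ] F [-0.14 -1.02  0.32] open 0.0615
```

```bash
python3 -m crank '[{"linear":[-0.07,-0.07,-0.15],"rot":[0,0.05,0],"hand":0.7},{"linear":[0,0,-0.15],"rot":[0,0,0],"hand":0.7},{"linear":[0,0,0],"rot":[0,0,0],"hand":0.7},{"linear":[0,0,0],"rot":[0,0,0],"hand":0.7}]'; python3 -c "
from w import *
wrist('w4')"
```

```text
clock: 3.88
tool_pos: [0.4766, -0.3266, 0.0212]
orientation: [176.6, 89.4, -23.9]
force: [1.1, -0.1, 0.6]
opening: 0.0612
3.875 [ 0.4766 -0.3266  0.0212] yhead -110.49 tilt x [ 0.009 -0.004 -1.   ] F [ 1.08 -0.13  0.63] open 0.0612
```

View pics/w4.png

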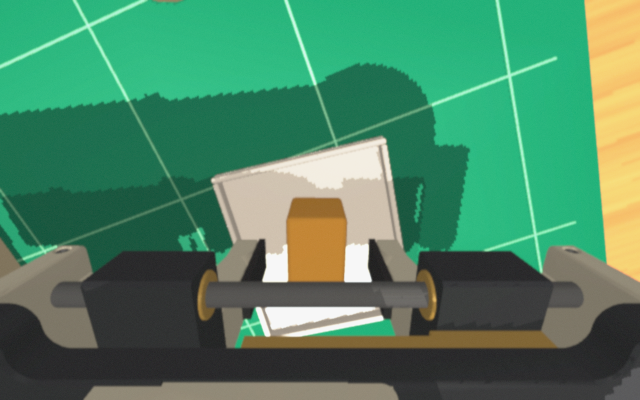

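The fingers straddle the block at (316,240) inside the tray, so I'll close.

```bash
python3 -m crank '[{"linear":[0,0,0],"rot":[0,0,0],"hand":0},{"linear":[0,0,0],"rot":[0,0,0],"hand":0},{"linear":[0,0,0],"rot":[0,0,0],"hand":0},{"linear":[0,0,0],"rot":[0,0,0],"hand":0},{"linear":[0,0,0],"rot":[0,0,0],"hand":0}]'; python3 -c "
from w import *
wrist('w5')"
```

```text
clock: 4.55
tool_pos: [0.4768, -0.3266, 0.0217]
orientation: [177.2, 89.4, -23.3]
force: [-0.6, -0.3, 0.0]
opening: 0.0341
4.55 [ 0.4768 -0.3266  0.0217] yhead -110.49 tilt x [ 0.01  -0.004 -1.   ] F [-0.57 -0.26  0.04] open 0.0341
```

```bash
python3 -m crank '[{"linear":[0,0,0.5],"rot":[0,0,0],"hand":0},{"linear":[0,0,0.9],"rot":[0,0,0],"hand":0},{"linear":[0,0,0.9],"rot":[0,0.1,0],"hand":0},{"linear":[0,0.5,0.4],"rot":[0,0,0.8],"hand":0},{"linear":[0,0.8,0],"rot":[0,0,0.8],"hand":0},{"linear":[0,0.8,0],"rot":[0,0,0.8],"hand":0},{"linear":[0,0.8,0],"rot":[0,0,0.8],"hand":0},{"linear":[0,0.8,0],"rot":[0,0,0.6],"hand":0},{"linear":[0,0.8,0],"rot":[0,0,0],"hand":0},{"linear":[0,0.8,0],"rot":[0,0,0],"hand":0},{"linear":[0,0.8,0],"rot":[0,0,0],"hand":0},{"linear":[0,0.5,0],"rot":[0,0,0],"hand":0},{"linear":[0,0,0],"rot":[0,0,0],"hand":0},{"linear":[0,0,0],"rot":[0,0,0],"hand":0}]'; python3 -c "
from w import *
wrist('w6')"
```

```text
clock: 6.35
tool_pos: [0.4723, 0.0819, 0.1881]
orientation: [121.4, 89.8, -59.5]
force: [-0.3, 0.0, -1.5]
opening: 0.034
6.35 [0.4723 0.0819 0.1881] yhead -90.94 tilt x [ 0.002 -0.003 -1.   ] F [-0.31  0.02 -1.5 ] open 0.034
```

View pics/w6.png

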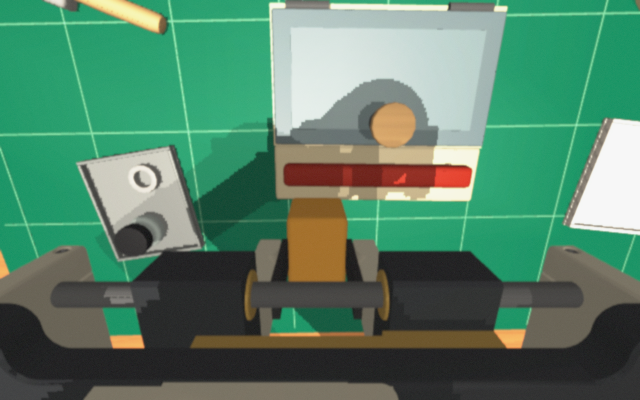

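The wrist view shows the block held square, the whole bead from (284,175) to (471,177), and the knob at (393,124). I'll measure the bead and knob again from here.

```bash
python3 - <<'E'
from h import *
s=dict(np.load("w6.npz"));hsv=cv2.cvtColor(s["image"],cv2.COLOR_RGB2HSV);H,S,V=[hsv[...,i].astype(int) for i in range(3)]
def go(n,m,x,y,z):
    r=np.zeros_like(m);r[y[0]:y[1],x[0]:x[1]]=1;m=m&r;P=pts(s,m);v,u=np.nonzero(m)
    t=P[P[:,2]>z-.008];print(n,m.sum(),np.percentile(P[:,2],[5,50,95]).round(4),'depth',rect(t),'ray',rect(ray(s,np.c_[u,v],z)))
go('bead',((H<6)|(H>174))&(S>150),(270,485),(155,195),.074)
go('knob',(H>8)&(H<28)&(S>70),(365,420),(98,150),.1185)
go('eraser',(H>10)&(H<32)&(S>120),(285,350),(195,282),.216)
E
```

```text
bead 3875 [0.0703 0.0741 0.0754] depth (array([484.6,  17.8]), array([196. ,  21.8]), 88.4) ray (array([485.4,  18.1]), array([195. ,  22.7]), 88.4)
knob 1800 [0.0597 0.1186 0.1199] depth (array([538.3,  16.4]), array([36.9, 37.1]), 75.9) ray (array([537.9,  15.6]), array([46.8, 38.5]), 89.1)
eraser 4817 [0.1853 0.2155 0.2167] depth (array([472.2,  82.3]), array([35.9, 43.1]), 89.0) ray (array([478.9,  82.4]), array([35.6, 53.8]), 89.0)
```

```bash
python3 -m crank '[{"linear":[0.26,0.6,0],"rot":[0,0,-0.1],"hand":0},{"linear":[0,0,-0.5],"rot":[0,0,0],"hand":0},{"linear":[0,0,-0.5],"rot":[0,0,0],"hand":0},{"linear":[0,0,-0.25],"rot":[0,0,0],"hand":0},{"linear":[0,0,0],"rot":[0,0,0],"hand":0},{"linear":[0,0,0],"rot":[0,0,0],"hand":0},{"linear":[0,0,0],"rot":[0,0,0],"hand":0}]'; python3 -c "
from w import *
wrist('w7')"
```

```text
clock: 7.28
tool_pos: [0.4899, 0.1132, 0.1131]
orientation: [163.1, 89.7, -18.9]
force: [0.2, 0.4, -1.0]
opening: 0.0343
7.275 [0.4899 0.1132 0.1131] yhead -91.98 tilt x [ 0.004 -0.001 -1.   ] F [ 0.23  0.43 -1.03] open 0.0343
```

```bash
python3 -m crank '[{"linear":[-0.03,0.12,-0.15],"rot":[0,0,0],"hand":0},{"linear":[0,0,-0.1],"rot":[0,0,0],"hand":0},{"linear":[0,0,0],"rot":[0,0,0],"hand":0}]';python3 -m crank '[{"linear":[0,0,-0.06],"rot":[0,0,0],"hand":0},{"linear":[0,0,-0.04],"rot":[0,0,0],"hand":0},{"linear":[0,0,0],"rot":[0,0,0],"hand":0}]'
```

```text
clock: 7.7
tool_pos: [0.4883, 0.1214, 0.0978]
orientation: [177.6, 89.7, -4.4]
force: [0.1, 1.0, -0.5]
opening: 0.0339
clock: 8.07
tool_pos: [0.4883, 0.1215, 0.0913]
orientation: [176.0, 89.7, -5.9]
force: [-0.2, -0.1, -0.5]
opening: 0.034
```

```bash
python3 -m crank '[{"linear":[0,0,-0.03],"rot":[0,0,0],"hand":0},{"linear":[0,0,0],"rot":[0,0,0],"hand":0}]';python3 -m crank '[{"linear":[0,0,-0.02],"rot":[0,0,0],"hand":0},{"linear":[0,0,0],"rot":[0,0,0],"hand":0}]'; python3 -m crank '[{"linear":[0,0,0],"rot":[0,0,0],"hand":0}]'
```

```text
clock: 8.32
tool_pos: [0.4886, 0.1216, 0.0898]
orientation: [178.3, 89.7, -3.6]
force: [-1.4, 0.0, 1.2]
opening: 0.0342
clock: 8.57
tool_pos: [0.4887, 0.1216, 0.0888]
orientation: [179.7, 89.6, -2.2]
force: [-0.6, 0.2, 1.8]
opening: 0.034
clock: 8.7
tool_pos: [0.4887, 0.1216, 0.0889]
orientation: [-179.9, 89.6, -1.8]
force: [-1.3, 0.1, 0.6]
opening: 0.0339
```

```bash
python3 -m crank '[{"linear":[0,0,-0.025],"rot":[0,0,0],"hand":0},{"linear":[0,-0.04,0],"rot":[0,0,0],"hand":0},{"linear":[0,-0.05,0],"rot":[0,0,0],"hand":0},{"linear":[0,-0.05,0],"rot":[0,0,0],"hand":0},{"linear":[0,-0.05,0],"rot":[0,0,0],"hand":0},{"linear":[0,-0.05,0],"rot":[0,0,0],"hand":0}]'
```

```text
clock: 9.45
tool_pos: [0.4904, 0.1077, 0.0883]
orientation: [-165.6, 89.4, 12.5]
force: [-0.4, 1.2, 2.5]
opening: 0.0342
```

```bash
python3 -m crank '[{"linear":[-0.012,-0.05,0],"rot":[0,0,0],"hand":0},{"linear":[-0.012,-0.05,0],"rot":[0,0,0],"hand":0},{"linear":[-0.012,-0.05,0],"rot":[0,0,0],"hand":0},{"linear":[-0.012,-0.05,0],"rot":[0,0,0],"hand":0},{"linear":[-0.012,-0.05,0],"rot":[0,0,0],"hand":0},{"linear":[-0.012,-0.05,0],"rot":[0,0,0],"hand":0}]'; python3 -c "
from plant import monitor
o=monitor.get_obs();print(o['force'],o['tool_pos'])
from scipy.spatial.transform import Rotation as R
print(R.from_euler('xyz',o['orientation'],degrees=True).as_matrix().round(3))"
```

```text
clock: 10.2
tool_pos: [0.486, 0.0884, 0.0883]
orientation: [-165.3, 89.4, 12.8]
force: [0.1, 2.3, 2.5]
opening: 0.0346
[0.10738915 2.34613743 2.46472428] [0.48596237 0.08839928 0.08833875]
[[ 0.01  -0.033 -0.999]
 [ 0.002 -0.999  0.033]
 [-1.    -0.003 -0.01 ]]
```

```bash
python3 -m crank '[{"linear":[-0.003,-0.05,0],"rot":[0,0,0],"hand":0},{"linear":[-0.003,-0.05,0],"rot":[0,0,0],"hand":0},{"linear":[-0.003,-0.05,0],"rot":[0,0,0],"hand":0},{"linear":[-0.003,-0.05,0],"rot":[0,0,0],"hand":0},{"linear":[-0.003,-0.05,0],"rot":[0,0,0],"hand":0},{"linear":[-0.003,-0.05,0],"rot":[0,0,0],"hand":0},{"linear":[-0.003,-0.05,0],"rot":[0,0,0],"hand":0},{"linear":[-0.003,-0.05,0],"rot":[0,0,0],"hand":0}]'
```

```text
clock: 11.2
tool_pos: [0.4842, 0.0627, 0.0883]
orientation: [-165.2, 89.4, 12.9]
force: [-0.3, 1.8, 2.1]
opening: 0.0343
```

```bash
python3 -m crank '[{"linear":[0,-0.05,-0.002],"rot":[0,0,0],"hand":0},{"linear":[0,-0.05,-0.002],"rot":[0,0,0],"hand":0},{"linear":[0,-0.05,0],"rot":[0,0,0],"hand":0},{"linear":[0,-0.05,0],"rot":[0,0,0],"hand":0},{"linear":[0,-0.05,0],"rot":[0,0,0],"hand":0},{"linear":[0,-0.05,0],"rot":[0,0,0],"hand":0},{"linear":[0,-0.05,0],"rot":[0,0,0],"hand":0},{"linear":[0,-0.05,0],"rot":[0,0,0],"hand":0},{"linear":[0,-0.05,0],"rot":[0,0,0],"hand":0},{"linear":[0,-0.05,0],"rot":[0,0,0],"hand":0}]'
```

```text
clock: 12.45
tool_pos: [0.4841, 0.0305, 0.088]
orientation: [-164.9, 89.4, 13.2]
force: [0.3, 1.5, 2.6]
opening: 0.034
```

```bash
python3 -m crank '[{"linear":[0,-0.05,0],"rot":[0,0,0],"hand":0},{"linear":[0,-0.05,0],"rot":[0,0,0],"hand":0},{"linear":[0,-0.05,0],"rot":[0,0,0],"hand":0},{"linear":[0,-0.05,0],"rot":[0,0,0],"hand":0},{"linear":[0,-0.05,0],"rot":[0,0,0],"hand":0},{"linear":[0,-0.05,0],"rot":[0,0,0],"hand":0},{"linear":[0,-0.05,0],"rot":[0,0,0],"hand":0},{"linear":[0,-0.05,0],"rot":[0,0,0],"hand":0},{"linear":[0,-0.05,0],"rot":[0,0,0],"hand":0},{"linear":[0,-0.05,0],"rot":[0,0,0],"hand":0},{"linear":[0,-0.05,0],"rot":[0,0,0],"hand":0},{"linear":[0,-0.05,0],"rot":[0,0,0],"hand":0}]'
```

```text
clock: 13.95
tool_pos: [0.484, -0.008, 0.088]
orientation: [-164.9, 89.4, 13.2]
force: [0.5, 2.5, 3.3]
opening: 0.0339
```

```bash
python3 -m crank '[{"linear":[-0.002,-0.05,0],"rot":[0,0,0],"hand":0},{"linear":[-0.002,-0.05,0],"rot":[0,0,0],"hand":0},{"linear":[-0.002,-0.05,0],"rot":[0,0,0],"hand":0},{"linear":[-0.002,-0.05,0],"rot":[0,0,0],"hand":0},{"linear":[-0.002,-0.05,0],"rot":[0,0,0],"hand":0},{"linear":[-0.002,-0.05,0],"rot":[0,0,0],"hand":0},{"linear":[-0.002,-0.05,0],"rot":[0,0,0],"hand":0},{"linear":[-0.002,-0.05,0],"rot":[0,0,0],"hand":0},{"linear":[-0.002,-0.05,0],"rot":[0,0,0],"hand":0},{"linear":[-0.002,-0.05,0],"rot":[0,0,0],"hand":0},{"linear":[-0.002,-0.05,0],"rot":[0,0,0],"hand":0},{"linear":[-0.002,-0.05,0],"rot":[0,0,0],"hand":0}]'
```

```text
clock: 15.45
tool_pos: [0.4823, -0.0467, 0.0879]
orientation: [-164.8, 89.5, 13.3]
force: [-0.0, 1.4, 2.2]
opening: 0.0342
```

```bash
python3 -m crank '[{"linear":[0,-0.05,0],"rot":[0,0,0],"hand":0},{"linear":[0,-0.05,0],"rot":[0,0,0],"hand":0},{"linear":[0,-0.05,0],"rot":[0,0,0],"hand":0},{"linear":[0,-0.05,0],"rot":[0,0,0],"hand":0},{"linear":[0,-0.05,0],"rot":[0,0,0],"hand":0},{"linear":[0,-0.05,0],"rot":[0,0,0],"hand":0},{"linear":[0,-0.05,0],"rot":[0,0,0],"hand":0},{"linear":[0,-0.05,0],"rot":[0,0,0],"hand":0},{"linear":[0,-0.05,0],"rot":[0,0,0],"hand":0},{"linear":[0,-0.05,0],"rot":[0,0,0],"hand":0},{"linear":[0,-0.05,0],"rot":[0,0,0],"hand":0},{"linear":[0,-0.05,0],"rot":[0,0,0],"hand":0}]'
```

```text
clock: 16.95
tool_pos: [0.4821, -0.0853, 0.0878]
orientation: [-164.3, 89.5, 13.8]
force: [0.4, 1.9, 2.1]
opening: 0.0341
```

```bash
python3 -m crank '[{"linear":[0,-0.04,0],"rot":[0,0,0],"hand":0},{"linear":[0,0,0.4],"rot":[0,0,0],"hand":0},{"linear":[0,0,0.8],"rot":[0,0,-0.7],"hand":0},{"linear":[0,-0.6,0.2],"rot":[0,0,-0.8],"hand":0},{"linear":[0,-0.8,0],"rot":[0,0,-0.8],"hand":0},{"linear":[0,-0.8,0],"rot":[0,0,-0.7],"hand":0},{"linear":[0,-0.8,0],"rot":[0,0,-0.7],"hand":0},{"linear":[0,-0.8,0],"rot":[0,0,0],"hand":0},{"linear":[0,-0.3,0],"rot":[0,0,0],"hand":0},{"linear":[0,0,0],"rot":[0,0,0],"hand":0},{"linear":[0,0,0],"rot":[0,0,0],"hand":0}]'; python3 -c "
from w import *
wrist('w8')"
```

```text
clock: 18.32
tool_pos: [0.4743, -0.3425, 0.169]
orientation: [1.5, 89.7, 160.5]
force: [-0.3, -0.5, -0.8]
opening: 0.0345
18.325 [ 0.4743 -0.3425  0.169 ] yhead -111.02 tilt x [-0.005  0.002 -1.   ] F [-0.32 -0.49 -0.83] open 0.0345
```

View pics/w8.png

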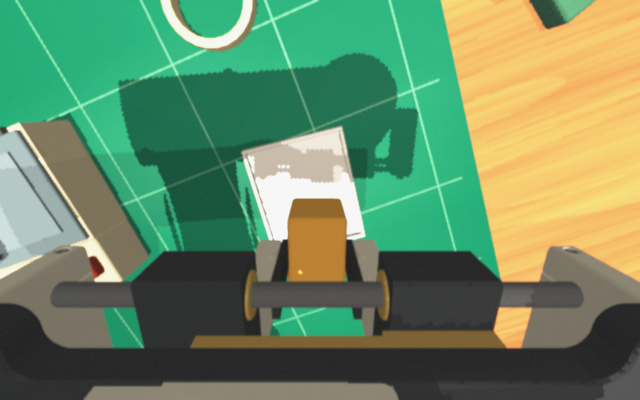

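The block still sits square in the jaws at (317,240). I'll lower it into the tray.

```bash
python3 -m crank '[{"linear":[-0.1,0.29,0],"rot":[0,0,0],"hand":0},{"linear":[-0.03,0,-0.8],"rot":[0,0,0],"hand":0},{"linear":[-0.03,0,-0.8],"rot":[0,0,0],"hand":0},{"linear":[0,0,-0.3],"rot":[0,0,0],"hand":0},{"linear":[0,0,0],"rot":[0,0,0],"hand":0},{"linear":[0,0,0],"rot":[0,0,0],"hand":0}]'; python3 -c "
from w import *
wrist('w9')"
```

```text
clock: 19.12
tool_pos: [0.4656, -0.3167, 0.0563]
orientation: [-131.9, 89.9, 27.5]
force: [0.9, 0.3, -0.5]
opening: 0.0338
19.125 [ 0.4656 -0.3167  0.0563] yhead -110.53 tilt x [ 0.001  0.001 -1.   ] F [ 0.92  0.33 -0.55] open 0.0338
```

```bash
python3 -m crank '[{"linear":[0.03,-0.1,-0.15],"rot":[0,0,0],"hand":0},{"linear":[0,0,-0.2],"rot":[0,0,0],"hand":0},{"linear":[0,0,-0.12],"rot":[0,0,0],"hand":0},{"linear":[0,0,-0.03],"rot":[0,0,0],"hand":0},{"linear":[0,0,0],"rot":[0,0,0],"hand":0}]'; python3 -c "
from w import *
wrist('w10')"
```

```text
clock: 19.8
tool_pos: [0.4685, -0.3236, 0.0258]
orientation: [-163.8, 89.8, -4.4]
force: [0.0, 0.8, -1.0]
opening: 0.0343
19.8 [ 0.4685 -0.3236  0.0258] yhead -110.57 tilt x [ 0.004 -0.    -1.   ] F [ 0.01  0.83 -1.04] open 0.0343
```

View pics/w10.png

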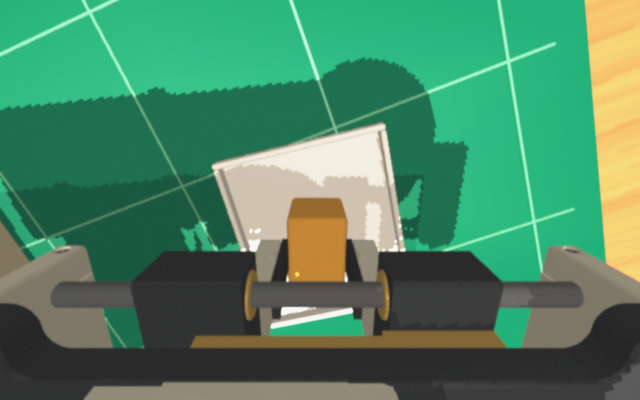

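The block is about 4 mm above the tray floor, at (317,240) inside the tray. I'll set it down, open partway and rise.

```bash
python3 -m crank '[{"linear":[0,0,-0.05],"rot":[0,0,0],"hand":0},{"linear":[0,0,-0.02],"rot":[0,0,0],"hand":0},{"linear":[0,0,0],"rot":[0,0,0],"hand":0}]'; python3 -m crank '[{"linear":[0,0,0],"rot":[0,0,0],"hand":0.6},{"linear":[0,0,0],"rot":[0,0,0],"hand":0.6},{"linear":[0,0,0],"rot":[0,0,0],"hand":0.6}]'
```

```text
clock: 20.23
tool_pos: [0.4689, -0.3237, 0.0219]
orientation: [-167.4, 89.7, -8.0]
force: [-0.1, -0.5, -0.4]
opening: 0.0342
clock: 20.6
tool_pos: [0.4693, -0.3238, 0.0224]
orientation: [-169.9, 89.7, -10.4]
force: [0.1, -0.3, -0.4]
opening: 0.0521
```

```bash
python3 -m crank '[{"linear":[0,0,0.5],"rot":[0,0,0],"hand":0.6},{"linear":[0,0,0.9],"rot":[0,0,0],"hand":0.6},{"linear":[0,0,0.9],"rot":[0,0,0],"hand":0.6},{"linear":[0.1,0.4,0.3],"rot":[0,0,0.7],"hand":0.7},{"linear":[0.2,0.8,0],"rot":[0,0,0.8],"hand":0.7},{"linear":[0.2,0.8,0],"rot":[0,0,0.8],"hand":0.7},{"linear":[0.2,0.8,0],"rot":[0,0,0.8],"hand":0.7},{"linear":[0.2,0.8,0],"rot":[0,0,0.7],"hand":0.7},{"linear":[0.2,0.8,0],"rot":[0,0,0],"hand":0.7},{"linear":[0.1,0.6,0],"rot":[0,0,0],"hand":0.7},{"linear":[0,0.2,0],"rot":[0,0,0],"hand":0.7},{"linear":[0,0,0],"rot":[0,0,0],"hand":0.7},{"linear":[0,0,0],"rot":[0,0,0],"hand":0.7}]'; python3 - <<'E'
from w import *
wrist('w11')
s=eyes.snapshot("top");cv2.imwrite("pics/top1.png",s["image"][:,:,::-1])
E
```

```text
clock: 22.22
tool_pos: [0.5412, -0.0029, 0.1853]
orientation: [-174.6, 89.5, 4.4]
force: [-0.5, -0.6, -0.2]
opening: 0.0614
22.225 [ 0.5412 -0.0029  0.1853] yhead -91.01 tilt x [ 0.009  0.001 -1.   ] F [-0.54 -0.55 -0.22] open 0.0614
```

View pics/w11.png

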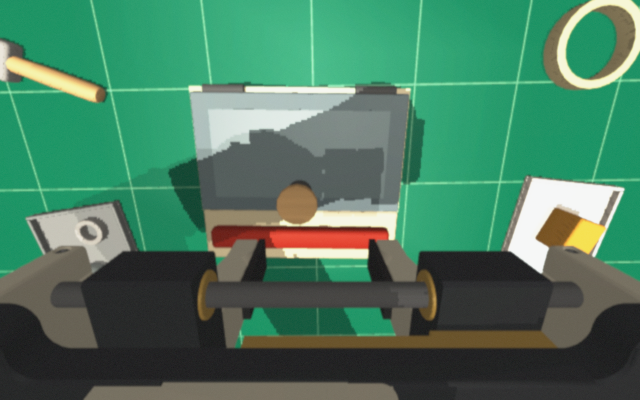

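View pics/top1.png

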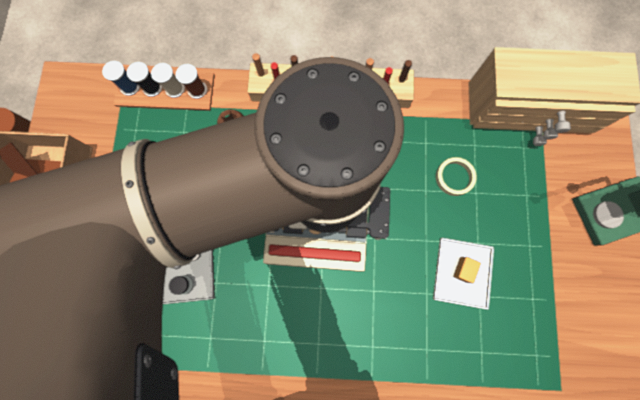

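The eraser stands in the white tray at (468,270) in the top view, released. In the wrist view the knob is at (297,203). I'll move over it.

```bash
python3 -m crank '[{"linear":[-0.03,0.32,-0.3],"rot":[0,0.08,-0.1],"hand":0.7},{"linear":[0,0,-0.4],"rot":[0,0,0],"hand":0.7},{"linear":[0,0,0],"rot":[0,0,0],"hand":0.7},{"linear":[0,0,0],"rot":[0,0,0],"hand":0.7}]'; python3 - <<'E'
from w import *
s,o=wrist('w12')
hsv=cv2.cvtColor(s["image"],cv2.COLOR_RGB2HSV);H,S,V=[hsv[...,i].astype(int) for i in range(3)]
m=(H>5)&(H<28)&(S>70)&(V>50);m[:170]=0;m[275:]=0;m[:,:285]=0;m[:,350:]=0
P=pts(s,m);print(m.sum(),np.percentile(P[:,2],[5,50,95]));t=P[P[:,2]>.113];print(rect(t))
E
```

```text
clock: 22.82
tool_pos: [0.54, 0.0132, 0.144]
orientation: [-167.9, 89.8, 10.3]
force: [-0.3, 0.1, -0.0]
opening: 0.0613
22.825 [0.54   0.0132 0.144 ] yhead -91.84 tilt x [ 0.004  0.001 -1.   ] F [-0.25  0.13 -0.03] open 0.0613
2047 [0.06111485 0.11854338 0.11970372]
(array([538.8,  15.6]), array([37.2, 36.7]), 40.7)
```

View pics/w12.png

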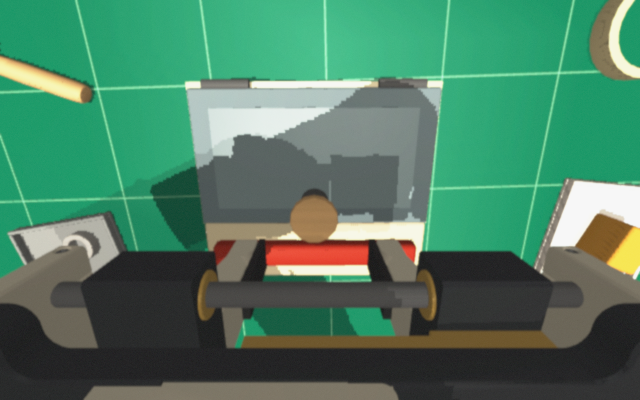

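```bash
python3 -m crank '[{"linear":[-0.02,0.05,-0.3],"rot":[0,0,0],"hand":0.7},{"linear":[0,0,-0.4],"rot":[0,0.05,0],"hand":0.7},{"linear":[0,0,-0.25],"rot":[0,0,0],"hand":0.7},{"linear":[0,0,0],"rot":[0,0,0],"hand":0.7}]'
```

```text
clock: 23.38
tool_pos: [0.5412, 0.0159, 0.0895]
orientation: [-154.7, 89.6, 23.4]
force: [-0.1, -0.1, 0.5]
opening: 0.0613
```

```bash
python3 -m crank '[{"linear":[-0.05,0,-0.1],"rot":[0,0.05,0],"hand":0.7},{"linear":[0,0,-0.06],"rot":[0,0,0],"hand":0.7},{"linear":[0,0,0],"rot":[0,0,0],"hand":0.7}]'; python3 -m crank '[{"linear":[0,0,0],"rot":[0,0,0],"hand":0},{"linear":[0,0,0],"rot":[0,0,0],"hand":0},{"linear":[0,0,0],"rot":[0,0,0],"hand":0},{"linear":[0,0,0],"rot":[0,0,0],"hand":0},{"linear":[0,0,0],"rot":[0,0,0],"hand":0},{"linear":[0,0,0],"rot":[0,0,0],"hand":0}]'; python3 -c "
from w import *
wrist('w13')"
```

```text
clock: 23.75
tool_pos: [0.5392, 0.0162, 0.0811]
orientation: [-139.6, 89.7, 38.5]
force: [0.0, 0.7, 1.3]
opening: 0.0617
clock: 24.5
tool_pos: [0.5396, 0.0156, 0.0818]
orientation: [-149.6, 89.7, 28.5]
force: [0.0, -1.0, 0.5]
opening: 0.0372
24.5 [0.5396 0.0156 0.0818] yhead -91.88 tilt x [ 0.005  0.003 -1.   ] F [ 0.02 -1.05  0.55] open 0.0372
```

View pics/w13.png

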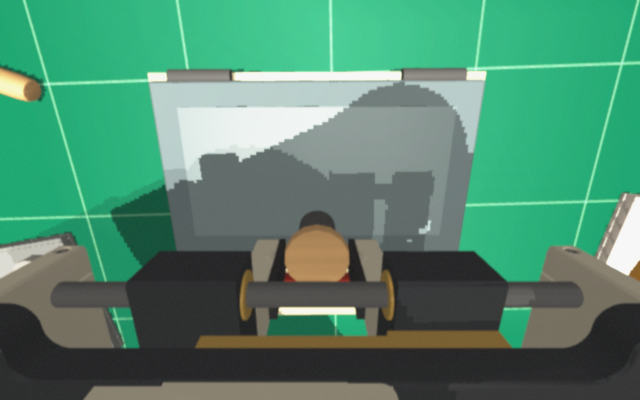

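The opening reads 37.2 mm, so the pads are on the 38 mm head and not the stem. I'll open, go lower and try for the stem.

```bash
python3 -m crank '[{"linear":[0,0,0],"rot":[0,0,0],"hand":0.6},{"linear":[0,0,0],"rot":[0,0,0],"hand":0.6},{"linear":[-0.01,0,-0.07],"rot":[0,0,0],"hand":0.6},{"linear":[0,0,-0.05],"rot":[0,0,0],"hand":0.6},{"linear":[0,0,0],"rot":[0,0,0],"hand":0.6}]'; python3 -m crank '[{"linear":[0,0,0],"rot":[0,0,0],"hand":0},{"linear":[0,0,0],"rot":[0,0,0],"hand":0},{"linear":[0,0,0],"rot":[0,0,0],"hand":0},{"linear":[0,0,0],"rot":[0,0,0],"hand":0},{"linear":[0,0,0],"rot":[0,0,0],"hand":0}]'
```

```text
clock: 25.18
tool_pos: [0.5388, 0.016, 0.074]
orientation: [-144.5, 89.7, 33.6]
force: [-0.2, -0.4, -0.4]
opening: 0.0522
clock: 25.8
tool_pos: [0.5388, 0.0157, 0.074]
orientation: [-147.4, 89.7, 30.7]
force: [1.5, -1.4, -0.5]
opening: 0.0367
```

```bash
python3 -m crank '[{"linear":[0,0,0],"rot":[0,0,0],"hand":0},{"linear":[0,0,0],"rot":[0,0,0],"hand":0}]'; python3 - <<'E'
from plant import eyes
import cv2
s=eyes.snapshot("side");im=s["image"][120:260,220:400,::-1];cv2.imwrite("pics/side1.png",cv2.resize(im,None,fx=4,fy=4,interpolation=cv2.INTER_CUBIC))
E
```

```text
clock: 26.05
tool_pos: [0.5388, 0.0157, 0.074]
orientation: [-147.5, 89.7, 30.6]
force: [0.2, -1.7, -1.2]
opening: 0.0368
```

View pics/side1.png

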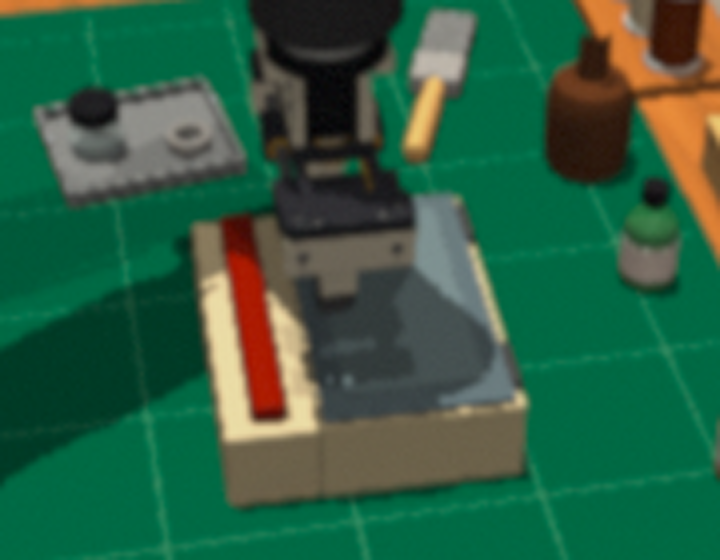

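The fingers are flat, so they can only clamp the 38 mm head. I'll regrip with the pads centred on it, which puts the TCP at about 94 mm.

```bash
python3 -m crank '[{"linear":[0,0,0],"rot":[0,0,0],"hand":0.6},{"linear":[0,0,0],"rot":[0,0,0],"hand":0.6},{"linear":[0,0,0.2],"rot":[0,0,0],"hand":0.6},{"linear":[0,0,0.1],"rot":[0,0,0],"hand":0.6},{"linear":[0,0,0],"rot":[0,0,0],"hand":0.6}]'; python3 -m crank '[{"linear":[0,0,0],"rot":[0,0,0],"hand":0},{"linear":[0,0,0],"rot":[0,0,0],"hand":0},{"linear":[0,0,0],"rot":[0,0,0],"hand":0},{"linear":[0,0,0],"rot":[0,0,0],"hand":0},{"linear":[0,0,0],"rot":[0,0,0],"hand":0}]'
```

```text
clock: 26.72
tool_pos: [0.5393, 0.0163, 0.094]
orientation: [-147.7, 89.6, 30.5]
force: [-0.9, -0.0, -0.2]
opening: 0.0525
clock: 27.35
tool_pos: [0.5389, 0.0162, 0.0935]
orientation: [-144.6, 89.6, 33.5]
force: [-0.1, 0.7, 0.0]
opening: 0.0084
```

```bash
python3 - <<'E'
from w import *
wrist('w14')
s=eyes.snapshot("side");im=s["image"][120:260,220:400,::-1];cv2.imwrite("pics/side2.png",cv2.resize(im,None,fx=4,fy=4,interpolation=cv2.INTER_CUBIC))
E
```

```text
27.35 [0.5389 0.0162 0.0935] yhead -91.88 tilt x [ 0.005  0.003 -1.   ] F [-0.15  0.69  0.02] open 0.0084
```

View pics/w14.png

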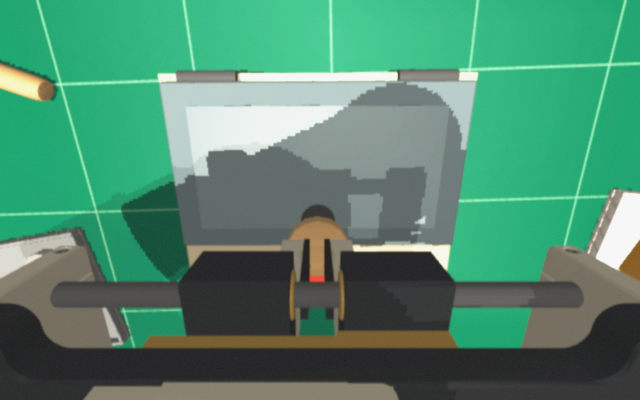

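View pics/side2.png

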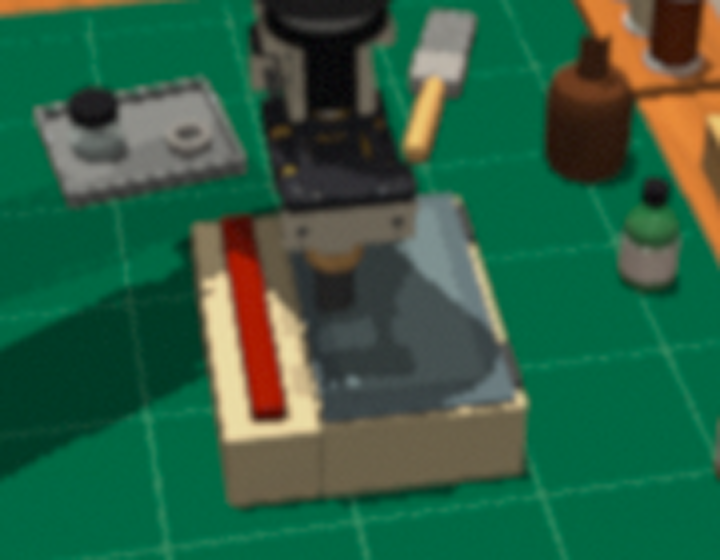

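The fingers closed to 8 mm and appear to sit above or in front of the head at (318,235). I'll use depth to check where the finger tips really are.

```bash
python3 - <<'E'
from h import *
for n in("w13","w14"):
    s=dict(np.load(n+".npz"))
    print(n)
    for (u,v) in [(318,230),(318,245),(318,258),(318,270),(318,285),(295,245),(341,245),(300,262),(334,262),(300,300),(334,300),(270,250),(270,300),(366,250),(366,300),(280,290),(355,290)]:
        m=np.zeros((400,640),bool);m[v,u]=1;P=pts(s,m)
        print((u,v),s["image"][v,u],(P[0]*1000).round(1) if len(P) else None)
E
```

```text
w13
(318, 230) [151 118  79] [556.7  14.4 117.2]
(318, 245) [170 132  86] [548.   14.7 118.2]
(318, 258) [175 137  90] [540.3  14.9 119.1]
(318, 270) [178 138  91] [532.1  15.2 118.3]
(318, 285) [70 69 67] [569.1  14.2 188.6]
(295, 245) [172 133  87] [549.   27.4 119.4]
(341, 245) [170 133  87] [547.7   1.8 118.5]
(300, 262) [176 136  91] [537.8  25.3 118.6]
(334, 262) [173 133  87] [537.1   5.9 118.4]
(300, 300) [83 82 80] [566.   19.7 191.5]
(334, 300) [81 80 77] [566.3   9.5 192.3]
(270, 250) [139 131 114] [549.5  40.4 125.7]
(270, 300) [83 81 79] [566.6  28.7 191.9]
(366, 250) [139 132 114] [547.9 -11.  125.6]
(366, 300) [83 83 80] [ 5.654e+02 -3.000e-01  1.915e+02]
(280, 290) [78 78 76] [569.1  25.7 190.6]
(355, 290) [79 79 77] [568.3   3.  190.4]
w14
(318, 230) [171 132  87] [551.4  15.  118.4]
(318, 245) [176 137  90] [541.4  15.4 118. ]
(318, 258) [178 138  91] [532.7  15.6 118.3]
(318, 270) [174 134  89] [524.4  15.9 118.3]
(318, 285) [68 68 66] [568.5  14.6 200.4]
(295, 245) [137 130 113] [548.2  28.  131. ]
(341, 245) [135 129 112] [547.4   2.4 130.9]
(300, 262) [127 120 105] [542.7  24.9 140.2]
(334, 262) [136 129 112] [541.6   6.8 139.2]
(300, 300) [81 81 79] [564.9  20.2 202.7]
(334, 300) [80 80 77] [564.7   9.9 202.8]
(270, 250) [141 130 103] [509.4  56.1  60. ]
(270, 300) [49 50 50] [570.   28.  209.3]
(366, 250) [244 241 209] [507.2 -23.4  60.5]
(366, 300) [45 44 44] [569.9   1.4 210.2]
(280, 290) [46 46 48] [573.5  24.9 209.7]
(355, 290) [46 48 48] [572.5   4.3 209.2]
```

```bash
python3 - <<'E'
from w import *
s=eyes.snapshot("side");np.savez("side3.npz",**s)
m=np.zeros((400,640),bool);m[165:200,285:330]=1
K=s["K"]
for v in range(172,202,2):
  r=[]
  for u in range(298,314,3):
    mm=np.zeros_like(m);mm[v,u]=1;P=pts(s,mm)
    r.append(str((P[0]*1000).round().astype(int))+str(s["image"][v,u]) if len(P) else '-')
  print(v,' '.join(r))
E
```

```text
172 [514 -78 219][50 47 43] [520 -82 220][59 54 49] [528 -80 218][68 65 57] [534 -81 218][76 72 62] [542 -80 215][92 86 75] [548 -81 216][94 88 76]
174 [514 -77 212][101  95  82] [521 -79 212][105  98  85] [527 -82 213][106  99  86] [535 -76 208][106  99  85] [542 -80 210][107 101  87] [549 -77 206][107 100  87]
176 [514 -73 203][107 100  87] [521 -74 203][108 101  87] [528 -74 201][108 100  87] [536 -73 200][106 100  86] [543 -72 198][106  99  85] [550 -74 198][108 101  87]
178 [515 -71 195][104  98  85] [521 -74 196][107 100  86] [529 -71 193][107 100  87] [535 -76 196][108 101  87] [542 -74 194][108 101  87] [549 -76 194][106 100  86]
180 [515 -71 189][107 100  86] [522 -72 189][107 100  86] [529 -72 188][108 100  87] [535 -74 188][106 100  84] [543 -72 185][98 89 74] [578  74  67][84 83 74]
182 [527  10 118][105  87  66] [532  -3 127][105  96  80] [541   1 123][105  96  80] [548  -3 125][103  87  66] [557   6 116][77 65 50] [576  65  67][51 60 58]
184 [525   1 119][101  76  47] [533   0 118][106  82  52] [540  -1 118][105  79  49] [547  -5 120][102  76  44] [567  59  66][66 61 52
[... 515 characters left out ...]
9][34 35 34] [540   1  90][35 34 35] [548   2  88][34 34 34] [560  21  70][50 58 58] [568  23  67][50 59 59]
194 [528  24  66][37 41 44] [533   8  78][36 36 36] [540   0  84][32 32 32] [549   5  78][31 34 33] [559  16  68][51 58 58] [566  11  70][51 60 59]
196 [527  15  66][42 47 48] [533   6  73][35 35 34] [541   3  74][33 32 33] [549   5  71][37 41 41] [557   8  67][51 60 59] [564   1  73][52 60 60]
198 [525   7  67][44 50 52] [532   3  69][41 45 45] [540   2  68][45 51 51] [548  -1  70][49 59 58] [555  -2  69][51 60 61] [563  -5  71][53 60 60]
200 [524   0  66][44 52 53] [531  -5  69][46 54 55] [539  -6  68][61 70 71] [547  -4  66][63 75 75] [554 -10  69][66 76 77] [562  -9  67][56 65 65]
```

Both cameras put the fingertips just above the head, at z of about 120 or more, while the TCP reads 94. So the real tip position seems to depend on the opening. I'll rise clear and measure tip height against opening.

```bash
cat > tip.py <<'E'
from w import *
import sys
o=monitor.get_obs();s=eyes.snapshot("side");n=sys.argv[1];np.savez(n+".npz",**s)
im=s["image"][90:230,220:400,::-1];cv2.imwrite(f"pics/{n}.png",cv2.resize(im,None,fx=4,fy=4,interpolation=cv2.INTER_CUBIC))
p=o["tool_pos"];P=pts(s,np.ones((400,640),bool));q=P[(abs(P[:,0]-p[0])<.009)&(abs(P[:,1]-p[1])<.06)&(P[:,2]>.125)]
z=np.sort(q[:,2]);print(p.round(4),o["opening"],'lowest finger z',z[:12].round(4),(q[np.argsort(q[:,2])[:4]]).round(3))
E
python3 -m crank '[{"linear":[0,0,0.5],"rot":[0,0,0],"hand":0},{"linear":[0,0,0.8],"rot":[0,0,0],"hand":0},{"linear":[0,0,0],"rot":[0,0,0],"hand":0}]'; python3 tip.py t1
python3 -m crank '[{"linear":[0,0,0],"rot":[0,0,0],"hand":0.5},{"linear":[0,0,0],"rot":[0,0,0],"hand":0.5},{"linear":[0,0,0],"rot":[0,0,0],"hand":0.5}]'; python3 tip.py t2
```

```text
clock: 27.88
tool_pos: [0.5385, 0.0159, 0.1732]
orientation: [-144.1, 89.7, 34.0]
force: [0.1, 0.5, -0.5]
opening: 0.0005
[0.5385 0.0159 0.1732] 0.0004576306576511304 lowest finger z [0.2007 0.202  0.2025 0.2037 0.204  0.2046 0.2052 0.2054 0.2057 0.2065
 0.2066 0.2079] [[ 0.537  0.002  0.201]
 [ 0.534  0.001  0.202]
 [ 0.539 -0.001  0.203]
 [ 0.532  0.003  0.204]]
clock: 28.3
tool_pos: [0.5355, 0.0154, 0.1685]
orientation: [-16.2, 89.8, 161.9]
force: [-0.5, 0.2, -0.2]
opening: 0.0246
[0.5355 0.0154 0.1685] 0.024644542260117617 lowest finger z [0.1926 0.1963 0.1995 0.1997 0.2    0.2003 0.2008 0.2017 0.2018 0.2025
 0.2026 0.2027] [[ 0.53  -0.006  0.193]
 [ 0.527 -0.011  0.196]
 [ 0.539 -0.013  0.199]
 [ 0.544 -0.015  0.2  ]]
```

View pics/t1.png

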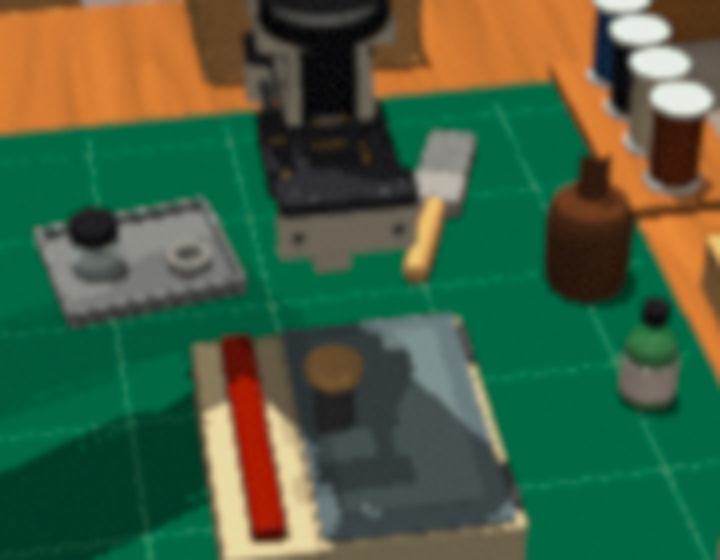

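View pics/t2.png

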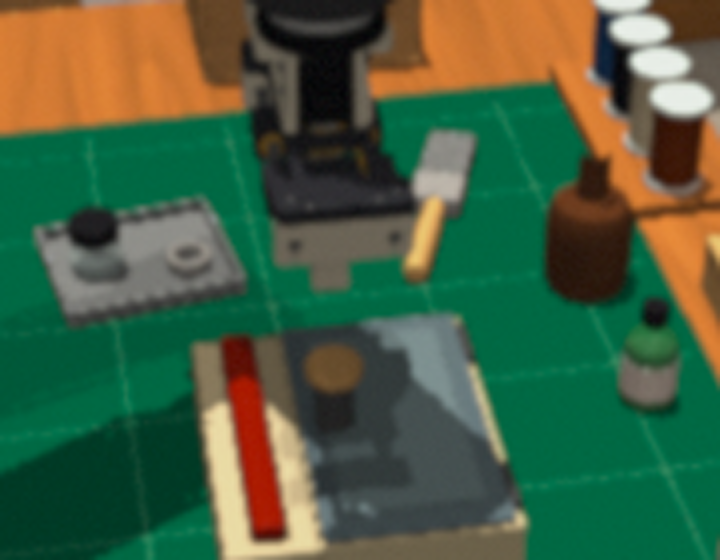

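So the tips retract as the jaws close, by about 27 mm when shut and about 15 mm at a 37 mm opening. The first head grip, at a reading of about 80, was therefore the properly centred one. I'll go back to about 78.

```bash
python3 -m crank '[{"linear":[0.05,0.01,0],"rot":[0,0,0],"hand":0.65},{"linear":[0,0,0],"rot":[0,0,0],"hand":0.65},{"linear":[0,0,0],"rot":[0,0,0],"hand":0.65},{"linear":[0,0,-0.6],"rot":[0,0,0],"hand":0.65},{"linear":[0,0,-0.6],"rot":[0,0,0],"hand":0.65},{"linear":[0,0,-0.15],"rot":[0,0,0],"hand":0.65},{"linear":[0,0,0],"rot":[0,0,0],"hand":0.65}]'
```

```text
clock: 29.22
tool_pos: [0.5399, 0.0162, 0.0868]
orientation: [-42.3, 89.9, 135.8]
force: [0.5, -0.0, -0.5]
opening: 0.0567
```

```bash
python3 -m crank '[{"linear":[-0.02,0,-0.1],"rot":[0,0,0],"hand":0.65},{"linear":[0,0,-0.04],"rot":[0,0,0],"hand":0.65},{"linear":[0,0,0],"rot":[0,0,0],"hand":0.65}]'; python3 -m crank '[{"linear":[0,0,0],"rot":[0,0,0],"hand":0},{"linear":[0,0,0],"rot":[0,0,0],"hand":0},{"linear":[0,0,0],"rot":[0,0,0],"hand":0},{"linear":[0,0,0],"rot":[0,0,0],"hand":0},{"linear":[0,0,0],"rot":[0,0,0],"hand":0}]'; python3 tip.py t3;python3 -c "
from w import *
wrist('w15')"
```

```text
clock: 29.6
tool_pos: [0.5405, 0.0168, 0.0807]
orientation: [-135.7, 89.8, 42.4]
force: [0.4, 0.1, -0.2]
opening: 0.057
clock: 30.22
tool_pos: [0.5408, 0.0155, 0.0815]
orientation: [-160.3, 89.8, 17.9]
force: [-0.5, -0.4, -1.0]
opening: 0.0365
[0.5408 0.0155 0.0815] 0.03651333140283502 lowest finger z [0.1252 0.1257 0.127  0.127  0.127  0.1276 0.1278 0.1282 0.1291 0.1292
 0.1297 0.1301] [[ 0.55  -0.02   0.125]
 [ 0.535 -0.018  0.126]
 [ 0.542 -0.021  0.127]
 [ 0.544 -0.021  0.127]]
30.275 [0.5408 0.0155 0.0814] yhead -91.84 tilt x [ 0.003  0.001 -1.   ] F [ 0.34 -0.06 -1.45] open 0.0367
```

View pics/t3.png

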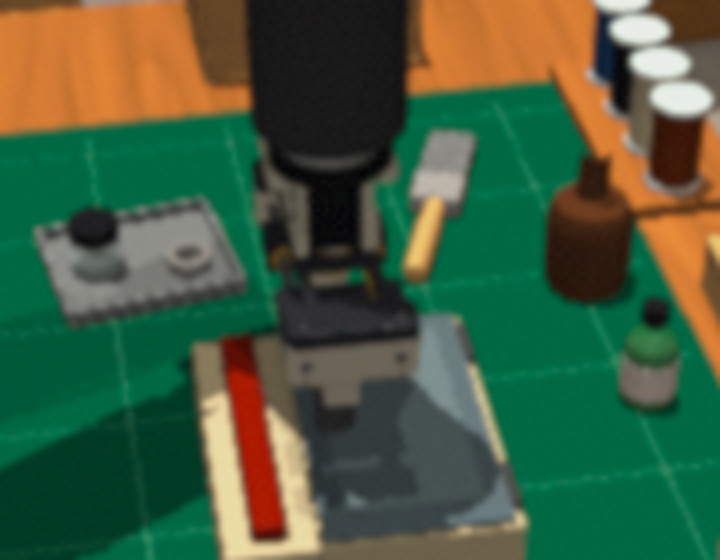

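The grip is solid with the tips around the head. I'll pull up along the hinge arc in small steps.

```bash
python3 -m crank '[{"linear":[0.01,0,0.04],"rot":[0,0.2,0],"hand":0},{"linear":[0.01,0,0.04],"rot":[0,0.25,0],"hand":0}]'; python3 -m crank '[{"linear":[0.01,0,0.04],"rot":[0,0.25,0],"hand":0}]'
```

```text
clock: 30.58
tool_pos: [0.5402, 0.0155, 0.0834]
orientation: [-0.1, 87.6, 178.0]
force: [6.6, -2.7, -22.6]
opening: 0.0366
clock: 30.7
tool_pos: [0.5395, 0.0155, 0.0836]
orientation: [0.6, 86.1, 178.7]
force: [5.2, -1.7, -22.0]
opening: 0.0366
```

```bash
python3 -m crank '[{"linear":[0.01,0,0.05],"rot":[0,0,0],"hand":0}]'; python3 -m crank '[{"linear":[0.01,0,0.05],"rot":[0,0,0],"hand":0}]'
```

```text
clock: 30.82
tool_pos: [0.5394, 0.0155, 0.084]
orientation: [0.7, 85.9, 178.7]
force: [9.3, -3.4, -27.6]
opening: 0.0368
clock: 30.95
tool_pos: [0.5394, 0.0156, 0.0842]
orientation: [0.7, 85.7, 178.6]
force: [8.8, -3.3, -30.9]
opening: 0.0373
```

```bash
python3 tip.py t4; python3 -c "
from w import *
wrist('w16')"
```

```text
[0.5394 0.0156 0.0842] 0.0372539309467536 lowest finger z [0.1253 0.1259 0.1259 0.1263 0.1268 0.127  0.127  0.1271 0.1275 0.1276
 0.1279 0.1283] [[ 0.544 -0.023  0.125]
 [ 0.545 -0.016  0.126]
 [ 0.537 -0.019  0.126]
 [ 0.532 -0.022  0.126]]
31.0 [0.5394 0.0156 0.0842] yhead -92.08 tilt x [-0.075  0.002 -0.997] F [  8.08  -3.2  -27.11] open 0.0368
```

View pics/t4.png

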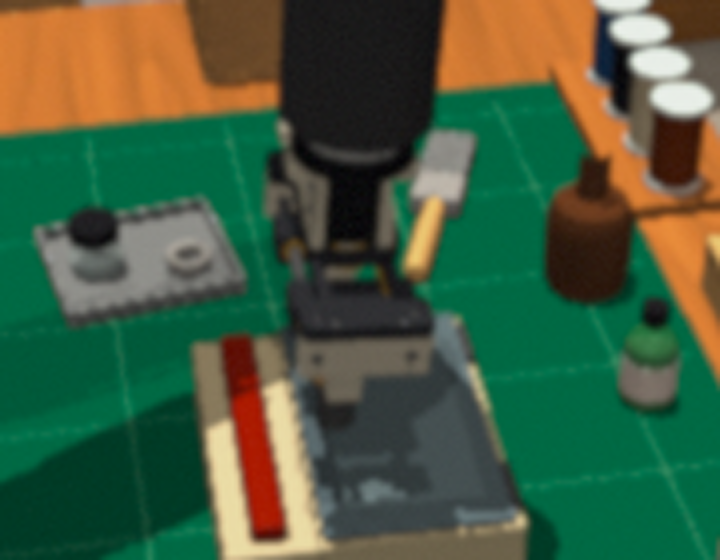

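```bash
python3 - <<'E'
from h import *
def lid(n):
    s=dict(np.load(n+".npz"));P=pts(s,np.ones((400,640),bool))
    th=np.radians(-1.6);h=np.array([.539,.0163]);d=P[:,:2]-h
    cx=d[:,0]*np.cos(th)+d[:,1]*np.sin(th)-.010;cy=-d[:,0]*np.sin(th)+d[:,1]*np.cos(th)
    m=(cx>-.02)&(cx<.085)&(abs(cy)<.105)&(abs(cy)>.045)&(P[:,2]<.13)&(P[:,2]>.055)
    x=.09-cx[m];z=P[m,2]
    a=np.polyfit(x,z,1);r=z-np.polyval(a,x);k=abs(r)<.004;a=np.polyfit(x[k],z[k],1)
    print(n,k.sum(),'slope rad',a[0].round(4),'z at hinge',a[1].round(4))
for n in("w11","w12","w13","w15","w16"):lid(n)
E
```

```text
w11 11791 slope rad 0.0112 z at hinge 0.0678
w12 15653 slope rad 0.0118 z at hinge 0.0678
w13 25866 slope rad 0.0122 z at hinge 0.0677
w15 25768 slope rad 0.0121 z at hinge 0.0677
w16 26404 slope rad 0.0362 z at hinge 0.0678
```

View pics/w16.png

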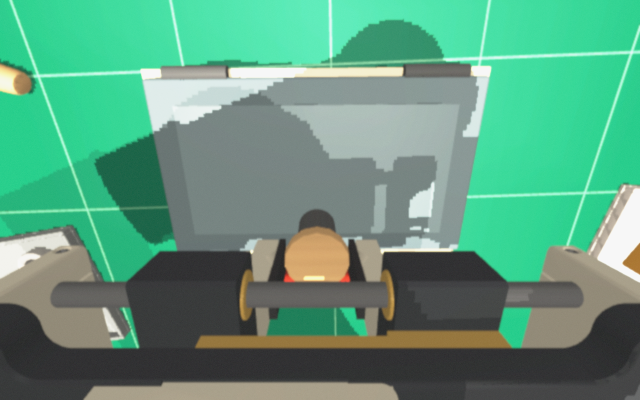

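The lid has followed to about 0.024 rad with no slip, and the seal is still at its peak. I'll keep pulling.

```bash
python3 -m crank '[{"linear":[0.03,0,0.07],"rot":[0,0,0],"hand":0},{"linear":[0.03,0,0.07],"rot":[0,0,0],"hand":0}]'; python3 -m crank '[{"linear":[0.03,0,0.07],"rot":[0,0,0],"hand":0}]'
```

```text
clock: 31.3
tool_pos: [0.5412, 0.0155, 0.0876]
orientation: [1.1, 85.3, 178.9]
force: [4.5, -2.0, -17.5]
opening: 0.0368
clock: 31.42
tool_pos: [0.5431, 0.0154, 0.0908]
orientation: [1.3, 85.2, 179.1]
force: [3.9, -2.4, -7.7]
opening: 0.037
```

The seal has let go and the force is falling. I'll carry on slowly along the arc.

```bash
python3 -m crank '[{"linear":[0.02,0,0.045],"rot":[0,0.35,0],"hand":0},{"linear":[0.02,0,0.045],"rot":[0,0.35,0],"hand":0},{"linear":[0.02,0,0.045],"rot":[0,0.35,0],"hand":0}]'; python3 -c "
from w import *
wrist('w17')"
```

```text
clock: 31.8
tool_pos: [0.5465, 0.0152, 0.1002]
orientation: [1.9, 79.7, 179.8]
force: [0.7, -1.0, -4.5]
opening: 0.0366
31.8 [0.5465 0.0152 0.1002] yhead -92.07 tilt x [-0.179  0.001 -0.984] F [ 0.66 -1.   -4.53] open 0.0366
```

```bash
python3 -m crank '[{"linear":[0.02,0,0.04],"rot":[0,0.35,0],"hand":0},{"linear":[0.015,0,0.03],"rot":[0,0.3,0],"hand":0},{"linear":[0,0,0],"rot":[0,0,0],"hand":0},{"linear":[0,0,0],"rot":[0,0,0],"hand":0}]'; cat > lid.py <<'E'
from w import *
import sys
n=sys.argv[1];s,o=wrist(n);P=pts(s,np.ones((400,640),bool))
th=np.radians(-1.6);d=P[:,:2]-np.array([.539,.0163])
cx=d[:,0]*np.cos(th)+d[:,1]*np.sin(th)-.010;cy=-d[:,0]*np.sin(th)+d[:,1]*np.cos(th)
m=(cx>-.02)&(cx<.085)&(abs(cy)<.105)&(abs(cy)>.045)&(P[:,2]<.13)&(P[:,2]>.064)
x=.09-cx[m];z=P[m,2];a=np.polyfit(x,z,1)
for t in(.006,.004,.004):
    k=abs(z-np.polyval(a,x))<t;a=np.polyfit(x[k],z[k],1)
sl=np.arctan(a[0])-.012;print(k.sum(),'lid rad',sl.round(4),'front edge lift mm',(123*np.sin(sl)).round(1),'z at hinge',a[1].round(4))
E
python3 lid.py w18; python3 tip.py t5
```

```text
clock: 32.35
tool_pos: [0.5485, 0.0151, 0.1052]
orientation: [2.0, 76.2, 179.9]
force: [0.3, -2.2, -3.2]
opening: 0.0363
32.35 [0.5485 0.0151 0.1052] yhead -92.03 tilt x [-0.239  0.    -0.971] F [ 0.29 -2.18 -3.18] open 0.0363
26257 lid rad 0.2407 front edge lift mm 29.3 z at hinge 0.0681
[0.5485 0.0151 0.1053] 0.03715330272632367 lowest finger z [0.1256 0.1262 0.1266 0.1275 0.1285 0.1286 0.1287 0.1288 0.132  0.1351
 0.1364 0.1365] [[ 0.541  0.014  0.126]
 [ 0.546 -0.     0.126]
 [ 0.545  0.008  0.127]
 [ 0.542  0.007  0.127]]
```

View pics/w18.png

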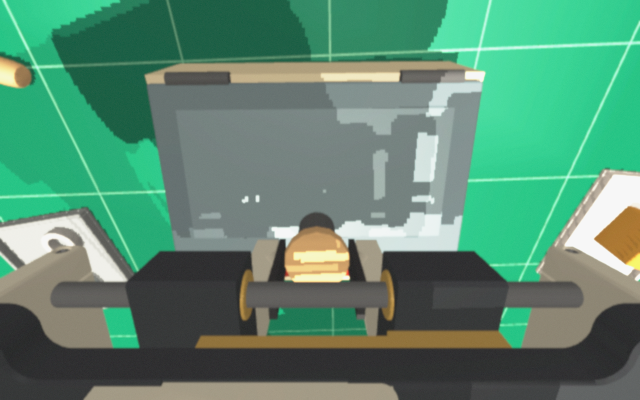

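View pics/t5.png

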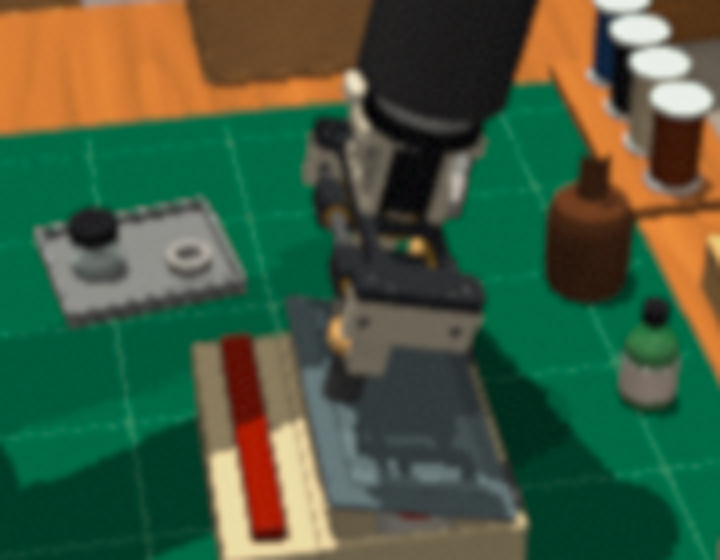

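The lid is ajar at 0.24 rad (29 mm), the knob is still gripped with a steady force, and the tray and dish are undisturbed. I'll hand it in.

```bash
python3 - <<'E'
from plant import ticket,monitor
print(ticket.close_job()); o=monitor.get_obs();print(o["clock"],o["tool_pos"],o["opening"],o["force"])
E
```

```text
the job is handed in; nothing more can be done
None
the job is handed in; nothing more can be done
```

The job is done in the order asked and handed in at about 32 s. No verdict is reported.

- **Rubbing:** I took the eraser from the white tray and rubbed the bead from its left end to just past its right end. It moved at about 26 mm/s, and every reading showed about 2.5–4 N of pressure once the block's weight is allowed for.
- **Eraser back:** I set it down in the white tray and let go. The top view afterwards showed it standing upright inside the tray.
- **Lid:** The seal let go at about 28–31 N of measured wrist force, more than the 16–21 N given. I pulled in small steps, so the lid was not thrown open.
- **Last check:** The wrist camera's depth gave a lid angle of 0.24 rad, so the front edge was about 29 mm up. The knob was still gripped at about 37 mm opening, with 3–4 N of load on the wrist.

**What disagreed:** Gripping the knob took four tries. The fingers are flat and could only clamp its 38 mm head, not the stem. The fingertips also pull back as the jaws close, by about 15–27 mm, so on the third try they closed above the head without holding anything. I measured this and gripped again with the pads around the head; there was no slip during the pull.

The other things on the bench looked undisturbed in the last pictures. I did not measure them again.

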